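# Brace the hold-down stand and tuck a slat under its weighted arm

## Task

First walk the heavy green hold-down stand back across the bench until it sits square and flush against the wooden batten. Then tuck the loose pale slat under the stand's weighted arm, flat and squarely on top of the two slats already there and pushed fully home against the stand's back stop, and let go. Leave the brush jar, torch and wooden box where they stand, and leave the two piled slats in their place.

Things in the scene. Friction and masses are not known exactly. Their poses are not given: they have to be found in the camera images.
- batten: dark wooden bench stop, fixed to the bench on the far side of the stand: 300 mm long (its y), 30 mm wide (its x), 30 mm high. Origin at the centre of its underside; its x points away from the stand
- batten_face (a point): centre of the batten's near face (the face that the stand must meet), 15 mm above the bench; axes as the batten's
- stand: loose heavy hold-down stand, 1.8 kg in all, slides when pushed with about 5 to 16 N. Flat green base 160 (its x) x 220 (its y) x 30 mm high; origin at the centre of the underside, x towards the batten, z up. Dark steel back stop, 70 mm wide: its near face 45 mm beyond the origin, top 62 mm up; behind it two hinge cheeks 92 mm high. Two slats lie on the base along x, against the back stop
- stand_back (a point): centre of the stand's back face, 15 mm above the bench (80 mm from the origin along x); flush when it meets the batten's near face
- stand_left (a point): point on the near face of the base near its left corner: 80 mm before the origin, 85 mm to its +y side, 15 mm up; push here (30 mm high face)
- stand_right (a point): point on the near face of the base near its right corner: 80 mm before the origin, 85 mm to its -y side, 15 mm up; push here
- stand_seat (a point): fixed in the stand: where the centre of the tucked slat belongs (30 mm before the stand's origin, 55 mm above the bench, 5 mm above the top of the two-slat pile, whose top is 50 mm above the bench); axes as the stand's, the slat's long side along x
- hold_arm (a joint): weighted arm (300 g, no spring), presses with about 2 N; hinge 67 mm beyond the stand's origin, 78 mm up, across it; reaches about 131 mm towards the robot. Rad; 0 = its foot rests on the two-slat pile, about 0.11 on three; grows as it lifts, falls back when let go. Round foot, 34 mm wide, bears 20 mm before the stand's origin; top of its brass weight 96 mm up
- lip_tip (a point): near end of the arm's red upturned lip (34 mm wide), about 74 mm above the bench with the arm at 0, 64 mm before the stand's origin; the lip slopes down at 28 degrees from here to the foot, so a slat slid level along the pile towards the back stop lifts the arm by itself
- slat_centre (a point): centre of the loose pale wooden slat, 150 mm (its x) by 60 mm (its y) by 10 mm thick, about 75 g, lying flat on the bench (centre 5 mm up) to the left or right of the stand; either end may go first
- pile_low_centre (a point): centre of the lower piled slat, same size, darker wood, 35 mm up
- pile_high_centre (a point): centre of the upper piled slat, same size as the loose one, darker wood, 45 mm up; the piled slats overhang the base's near edge by 25 mm, so only its outer parts can be pushed
- slat: the loose slat, origin at the centre of its underside, x along it
- brush_jar: bystander: glass jar of brushes, 70 mm across, about 230 mm high with the brushes; origin under its centre
- torch: bystander: black torch standing on its 56 mm head, 165 mm high; origin under its centre
- wood_box: bystander: wooden box 79 x 69 x 60 mm; origin under its centre
Mind the look-alikes: they are no part of the job. What is shaped like the slat but orange or red is not meant.

How it is judged (in metres and radians):
On the way:
1. the stand is flush against the batten (gap under 5 mm, square within 0.04 rad) while the loose slat is still off the stand (x of stand_back in the frame of batten_face above -0.005 m and angle between the x axis of stand and the x axis of batten, either way round below 0.04 rad and horizontal distance between slat_centre and stand_seat above 0.1 m), for 0.2 s.
At the end, for the whole second after the job is handed in: stand within 5 mm of the batten and square to it within 0.04 rad; loose slat at rest, flat on the other two, within 6 mm of home, 8 mm of centred, 0.1 rad of square in the stand, the arm bearing on it; piled slats within about 12 mm of their place (x of stand_back in the frame of batten_face above -0.005 m and angle between the x axis of stand and the x axis of batten, either way round below 0.04 rad and x of slat_centre in the frame of stand_seat between -0.006 and 0.006 m and y of slat_centre in the frame of stand_seat between -0.008 and 0.008 m and z of slat_centre in the frame of stand_seat between -0.003 and 0.003 m and angle between the x axis of slat and the x axis of stand, either way round below 0.1 rad and angle between the z axis of slat and the z axis of stand, either way round below 0.04 rad and contact force between hold_arm and slat above 0.4 N and distance between pile_high_centre and stand_seat below 0.016 m and distance between pile_low_centre and stand_seat below 0.024 m and linear speed of each of slat, stand below 0.02 m/s); the robot touches nothing.
It fails at once if the brush jar is moved by more than 30 mm or tipped (distance of brush_jar from where it was at the start of the episode above 0.03 m or angle between brush_jar's own z axis and vertical above 0.5 rad).
It fails at once if the torch is moved by more than 30 mm or tipped (distance of torch from where it was at the start of the episode above 0.03 m or angle between torch's own z axis and vertical above 0.5 rad).
It fails at once if the wooden box is moved by more than 30 mm or tipped (distance of wood_box from where it was at the start of the episode above 0.03 m or angle between wood_box's own z axis and vertical above 0.5 rad).
It also fails if it takes over 72 s, if anything falls off the work surface, if the arm or the gripper's body presses on something with over 40 N, if the wrist force passes 120 N, or if a joint passes its speed limit or range.

## Robot

A 7-joint arm with a two-finger parallel gripper is mounted at the origin on the work surface. World frame = base frame: x ahead of the robot, y to its left, z up, the work surface at z = 0. Lengths are in mm, angles in rad, forces in N, time in s.
With the tool pointing down it reaches from about 425 to 975 mm from the base axis. Payload 16.7 kg.
Tool frame: the origin (TCP) lies between the finger pads; the fingertips stand 19 mm ahead of it and the grasp point (between the pads) is the TCP; z points along the fingers, y is the line along which they close (so a half turn about z gives the same grasp; the last joint's range is limited). The gripper opens to 85 mm and grips with 20 to 120 N. Pads are 22 mm wide; open, the fingers measure 114 mm over their backs; the gripper's body (76 mm by 85 mm) begins 54 mm behind the grasp point. The pads swing forward as they close: fully open they stand 13 mm farther back than shut.
Start: joints at [1.173, 0.426, 0.074, 1.606, -0.034, 1.111, -0.067], TCP at [166.183, -654.187, 250.302] pointing down, gripper open.
Joint ranges: [-2.85, 2.85], [-0.5, 2.14], [-1.23, 1.37], [0.21, 2.46], [-1.02, 4.16], [0.16, 2.05], [-2.73, 2.73]. Speed limits (rad/s): [1.89, 1.89, 2.39, 2.39, 3.01, 3.01, 3.01].

## Interface

Orientations are given as a unit quaternion [w, x, y, z].
In Python, from workcell import telemetry, viewer, robot gives the robot as it stands.
- The arm moves only by the shell command python3 -m pendant 'ROWS'. ROWS is JSON, a list of rows, each a list of 3 entries, a list of its own where there are three numbers: the shift along the tool's x, y, z in mm, then the turn, a rotation vector about the tool's x, y, z in rad, then the gripper command: -1 is fully open, 1 is shut, values between are in proportion. A call has exactly 10 rows; each row shifts and turns the commanded pose from where the row before left it, along the tool's axes as they then stand; what a row does not reach is not made up. A row lasts 1/12 s, in which the tool goes at most 41.7 mm and 7.16 degrees, less where a joint would pass 70% of its speed; a pose out of reach is approached as far as the arm can. A call with a gripper value outside its range is refused whole. The fingers move at their own pace and stop on an object; the grip force is fixed at half the most. Time passes only in rows, so rows that do not move let the fingers close, or fill a call up. It gives the time, the measured TCP pose, the force, the opening and the grip force at its end, in the units of the state.
- telemetry.get_obs(): the state, without advancing time (a new reading comes with each control period).
- viewer.camera(name): name is "side" or "top"; returns a dict with "image" (420x560x3 uint8, red, green, blue), "mtx" (3x3 intrinsics, pixels), "pose" (4x4, takes a point from camera to world coordinates). Camera axes: x right, y up, looking along -z (the intrinsics and any distortion apply to the point x, -y, -z); pixel columns grow to the right and rows downward; lengths in mm; the calibration is good to about 2 mm. A picture is of the moment at which its call begins. There is no depth.
- robot.hand_in(): hands the job in; it is judged then, once.
The state is a dict: "time_s": time; "qpos": joint angles; "joint_vel": joint speeds; "effort": joint torques, N m; "ee_pos": TCP position; "ee_rot": TCP orientation; "contact_force": force on the tool from outside, world axes, zero at the start; "wrist_torque": the same for the moment, N m; "finger_gap": opening from 0.0 (shut) to 1.0 (fully open); "grip_force": force on a finger pad.
Only numpy, scipy, OpenCV 4.12 (cv2) and the standard library are available. Lean on these libraries where they do the work, as an engineer would, in place of code of your own. Each camera call takes 0.05 s, during which the arm holds its last target. There are 200 camera calls.

## Working session

There is one attempt and no reset: what is moved stays moved. The work goes in short steps, Python scripts to look and compute and a shell command to move; the robot and the scene stay as the last step left them, time stands still between calls to the robot, and variables do not carry over. Pictures are saved under pics/ and viewed, at most 10 in all, crops included, and the job is handed in when it is done.

```bash
mkdir -p pics; ls
python3 - <<'E'
from workcell import telemetry, viewer
import cv2, numpy as np
for n in("top","side"):
    c=viewer.camera(n); cv2.imwrite(f"pics/{n}0.png",c["image"][:,:,::-1]); np.savez(f"pics/{n}0.npz",**c); print(n,c["mtx"].round(1).tolist(),c["pose"].round(3).tolist(),[k for k in c])
print(telemetry.get_obs())
E
```

```text
pics
top [[501.3, 0.0, 287.4], [0.0, 501.3, 205.7], [0.0, 0.0, 1.0]] [[-0.018, 0.984, -0.178, 292.005], [-1.0, -0.014, 0.024, -22.572], [0.021, 0.179, 0.984, 1372.108], [0.0, 0.0, 0.0, 1.0]] ['image', 'mtx', 'pose']
side [[500.8, 0.0, 283.4], [0.0, 500.8, 203.2], [0.0, 0.0, 1.0]] [[0.99, 0.086, -0.113, 382.635], [-0.141, 0.655, -0.742, -1017.106], [0.01, 0.751, 0.661, 945.337], [0.0, 0.0, 0.0, 1.0]] ['image', 'mtx', 'pose']
{'time_s': 0.1, 'qpos': array([ 1.17247939,  0.42664185,  0.07385501,  1.60651282, -0.03408862,
        1.11077802, -0.06709081]), 'joint_vel': array([ 0.00033202, -0.00143627, -0.00102517, -0.00282013, -0.00130395,
       -0.00146981, -0.00078277]), 'effort': array([ 5.85889095e-03, -9.51545548e+01,  3.77068251e+00, -4.64410686e+01,
        1.97242369e-02,  6.46045402e-03,  7.64375955e-05]), 'ee_pos': array([ 166.11847921, -653.90697728,  249.71240396]), 'ee_rot': array([-5.29388635e-04,  9.92272232e-01,  1.24078707e-01, -1.08734609e-04]), 'contact_force': array([-0.36467219, -0.38452849,  0.98386468]), 'wrist_torque': array([-0.02201301, -0.04541798, -0.00079219]), 'grip_force': 0.0, 'finger_gap': 0.998020143221231}
```

View pics/top0.png

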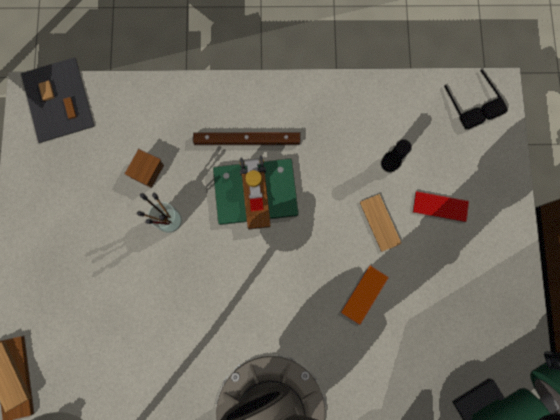

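View pics/side0.png

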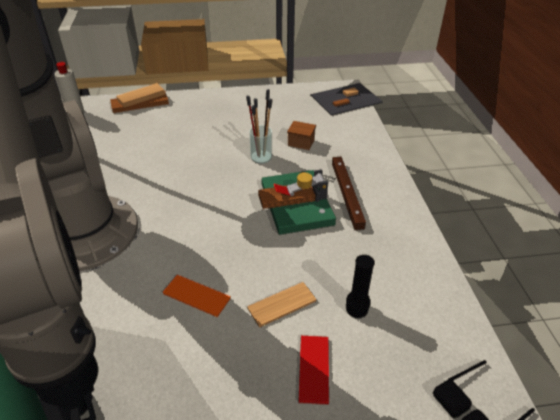

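The top view shows the batten (193–300, 138), green stand (215–298, 160–225), pale slat (380, 222), torch (396, 155), jar (165, 215) and box (144, 167). The side view agrees: pale slat at (283, 303), stand at (297, 202).

```bash
cat > h.py <<'E'
import cv2, numpy as np
from scipy.spatial.transform import Rotation as R
def ray(c,uv,z):
    K=c["mtx"];P=c["pose"];uv=np.atleast_2d(uv).astype(float)
    d=np.c_[(uv[:,0]-K[0,2])/K[0,0],-(uv[:,1]-K[1,2])/K[1,1],-np.ones(len(uv))]@P[:3,:3].T
    o=P[:3,3]; return o+d*((z-o[2])/d[:,2])[:,None]
def proj(c,p):
    K=c["mtx"];P=c["pose"];q=(np.atleast_2d(p)-P[:3,3])@P[:3,:3]
    return np.c_[K[0,0]*q[:,0]/-q[:,2]+K[0,2],K[1,1]*-q[:,1]/-q[:,2]+K[1,2]]
def blob(c,lo,hi,box):
    h=cv2.cvtColor(c["image"],cv2.COLOR_RGB2HSV);m=cv2.inRange(h,np.array(lo),np.array(hi))
    k=np.zeros_like(m);x0,y0,x1,y1=box;k[y0:y1,x0:x1]=m[y0:y1,x0:x1]
    k=cv2.morphologyEx(k,cv2.MORPH_OPEN,np.ones((2,2)))
    cs,_=cv2.findContours(k,cv2.RETR_EXTERNAL,cv2.CHAIN_APPROX_NONE)
    return max(cs,key=cv2.contourArea)[:,0,:]
def rect(c,cnt,z):
    w=ray(c,cnt,z)[:,:2].astype(np.float32); r=cv2.minAreaRect(w)
    return r, cv2.boxPoints(r).round(1)
E
python3 - <<'E'
from h import *
T=dict(np.load("pics/top0.npz"));S=dict(np.load("pics/side0.npz"))
h=cv2.cvtColor(T["image"],cv2.COLOR_RGB2HSV)
for n,p in dict(slat=(380,222),green=(285,190),batten=(220,138),box=(150,165),sl2=(385,235),pile=(262,222),bench=(350,120)).items(): print(n,h[p[1],p[0]])
def show(n,c,lo,hi,box,z):
    try:
        r,b=rect(c,blob(c,lo,hi,box),z); print(n,np.round(r[0],1),np.round(r[1],1),round(r[2],2),b.tolist())
    except Exception as e: print(n,e)
show("slatT",T,(8,60,110),(25,200,255),(350,185,408,255),10)
show("slatS",S,(8,60,110),(25,200,255),(240,275,325,330),10)
show("greenT",T,(60,80,25),(90,255,255),(200,150,310,235),30)
show("greenS",S,(60,80,25),(90,255,255),(250,160,345,240),30)
show("batT",T,(0,90,40),(15,255,140),(185,125,310,150),30)
show("batS",S,(0,90,30),(15,255,160),(328,150,370,232),30)
show("boxT",T,(0,90,40),(18,255,180),(120,145,168,190),60)
for n,c,p in(("torchT",T,(389,159)),("torchS",S,(358,305)),("jarT",T,(168,220)),("jarS",S,(261,152))):print(n,ray(c,p,0 if n[-1]=='S' else 20).round())
for n,c in(("T",T),("S",S)):
  b=(200,150,310,235) if n=="T" else (250,160,345,240)
  print(cv2.approxPolyDP(cv2.convexHull(blob(c,(60,80,25),(90,255,255),b)),4,True)[:,0].tolist())
v=cv2.resize(T["image"][120:260,120:420],None,fx=2.6,fy=2.6,interpolation=cv2.INTER_CUBIC);cv2.imwrite("pics/crop0.png",v[:,:,::-1])
E
```

```text
slat [ 16 133 151]
green [ 73 120  83]
batten [ 11 200  60]
box [ 13 174 104]
sl2 [ 15 135 149]
pile [ 11 162  74]
bench [ 21  29 150]
slatT [ 486.4 -312.9] [151.8  63.5] 21.26 [[404.1000061035156, -310.79998779296875], [427.20001220703125, -370.0], [568.5999755859375, -315.0], [545.5999755859375, -255.8000030517578]]
slatS [ 490.7 -314.1] [154.   68.4] 21.18 [[406.5, -310.0], [431.20001220703125, -373.79998779296875], [574.7999877929688, -318.20001220703125], [550.0999755859375, -254.39999389648438]]
greenT [582.2 -39.7] [158.6  75.7] 5.79 [[499.5, -10.0], [507.20001220703125, -85.4000015258789], [665.0, -69.4000015258789], [657.2999877929688, 6.0]]
greenS [586.7 -50.6] [161.4 103.2] 6.65 [[500.5, -8.699999809265137], [512.5, -111.19999694824219], [672.7999877929688, -92.5], [660.7999877929688, 10.0]]
batT [726.9  53.5] [294.9  32. ] 89.35 [[709.2999877929688, -93.69999694824219], [741.2000122070312, -94.0999984741211], [744.5999755859375, 200.8000030517578], [712.5999755859375, 201.1999969482422]]
batS [728.6  39.8] [319.4  37. ] 89.46 [[708.5999755859375, -119.80000305175781], [745.5999755859375, -120.0999984741211], [748.5999755859375, 199.3000030517578], [711.5999755859375, 199.60000610351562]]
boxT [636.4 324. ] [82.4 80.6] 62.71 [[581.7000122070312, 305.8999938964844], [653.2999877929688, 268.8999938964844], [691.0999755859375, 342.1000061035156], [619.5, 379.0]]
torchT [[ 666. -342.   20.]]
torchS [[ 665. -332.    0.]]
jarT [[502. 269.  20.]]
jarS [[507. 302.   0.]]
[[291, 160], [298, 214], [272, 218], [265, 164]]
[[335, 216], [331, 226], [280, 234], [272, 210], [326, 200]]
```

View pics/crop0.png

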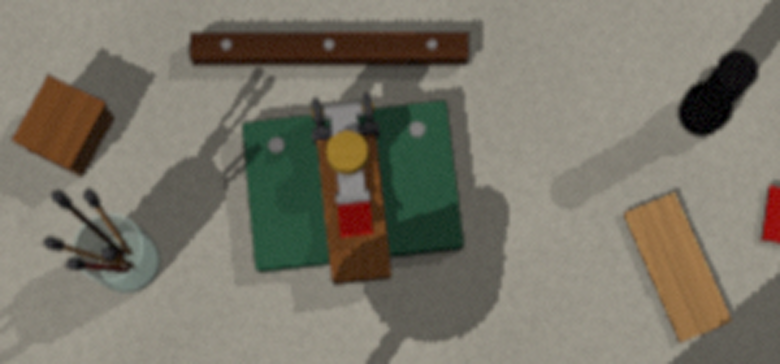

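The crop shows the stand's top corners at image (213.5,167.7), (291.9,158.5), (298,215.4) and (218.8,224.6). It is turned a few degrees from the batten, with the pile overhanging at the near side.

```bash
cat >> h.py <<'E'
from workcell import telemetry
def to(x,y,z,yaw,tilt=0):
    """print shift (tool frame) and turn to reach the world pose; tilt>0 leans the body back towards the robot"""
    o=telemetry.get_obs();q=o["ee_rot"];A=R.from_quat([q[1],q[2],q[3],q[0]])
    B=R.from_euler('z',yaw)*R.from_euler('y',-tilt)*R.from_euler('x',np.pi)
    print("shift",A.inv().apply(np.array([x,y,z])-o["ee_pos"]).round(1),"turn",(A.inv()*B).as_rotvec().round(3),"pos",o["ee_pos"].round(1),"t",o["time_s"])
E
python3 - <<'E'
from h import *
T=dict(np.load("pics/top0.npz"))
m=cv2.inRange(cv2.cvtColor(T["image"],cv2.COLOR_RGB2HSV),(60,80,25),(90,255,255));k=np.zeros_like(m);k[150:235,200:310]=m[150:235,200:310]
k=cv2.morphologyEx(k,cv2.MORPH_OPEN,np.ones((2,2)))
pts=np.argwhere(k)[:,::-1]
r,b=rect(T,pts,30);print(r,b.tolist())
w=ray(T,np.array([[213.5,167.7],[291.9,158.5],[298,215.4],[218.8,224.6]]),30);print(w.round(1),w.mean(0))
for i in range(4):d=w[(i+1)%4]-w[i];print(np.hypot(*d[:2]).round(1),np.degrees(np.arctan2(d[1],d[0])).round(2))
to(450,-380,200,.11,.3)
E
```

```text
((575.1982421875, 29.86908721923828), (158.62831115722656, 215.54946899414062), 5.787950038909912) [[485.3999938964844, 129.10000610351562], [507.20001220703125, -85.4000015258789], [665.0, -69.4000015258789], [643.2000122070312, 145.10000610351562]]
[[644.2 146.2  30. ]
 [667.8 -70.   30. ]
 [508.  -83.4  30. ]
 [486.  130.7  30. ]] [576.49261107  30.87176595  30.        ]
217.5 -83.78
160.4 -175.19
215.3 95.87
159.0 5.61
shift [ 342.6 -195.5   49.9] turn [-0.022  0.3    0.138] pos [ 166.1 -653.9  249.7] t 0.1
```

```bash
python3 -m pendant '[[[34,-19.5,0],[0,0,0],-1],[[34,-19.5,0],[0,0,0],-1],[[34,-19.5,0],[0,0,0],-1],[[34,-19.5,0],[0,0,0],-1],[[34,-19.5,0],[0,0,0],-1],[[34,-19.5,0],[0,0,0],-1],[[34,-19.5,0],[0,0,0],-1],[[34,-19.5,0],[0,0,0],-1],[[34,-19.5,0],[0,0,0],-1],[[34,-19.5,0],[0,0,0],-1]]'
python3 -m pendant '[[[0,-38,0],[0,0,0.035],-1],[[0,-38,0],[0,0,0.035],-1],[[0,-38,0],[0,0,0.035],-1],[[0,-38,0],[0,0,0.035],-1],[[0,-38,0],[0,0,0],-1],[[0,-38,0],[0,0,0],-1],[[0,-38,0],[0,0,0],-1],[[0,-38,0],[0,0,0],-1],[[0,-38,0],[0,0,0],-1],[[0,-20,0],[0,0,0],-1]]'
python3 -c "
from h import *
to(460,18.8,150,.1,.2)"
```

```text
time_s: 0.93
ee_pos: [448.7, -379.9, 250.3]
ee_rot: [-0.0, 0.992, 0.124, -0.0]
contact_force: [1.3, -1.3, 0.2]
finger_gap: 1.005
grip_force: 0.0
time_s: 1.77
ee_pos: [394.4, -20.2, 250.4]
ee_rot: [-0.0, 0.998, 0.056, 0.0]
contact_force: [0.6, 0.1, 0.8]
finger_gap: 1.0
grip_force: 0.0
shift [ 69.6 -31.5 100.4] turn [-0.001  0.2    0.012] pos [394.4 -20.2 250.4] t 1.7667
```

```bash
python3 -m pendant '[[[14,-6.3,20],[0,0,0],-1],[[14,-6.3,20],[0,0,0],-1],[[14,-6.3,20],[0,0,0],-1],[[14,-6.3,20],[0,0,0],-1],[[14,-6.3,20],[0,0,0],-1],[[0,0,0],[0,0.05,0.003],-1],[[0,0,0],[0,0.05,0.003],-1],[[0,0,0],[0,0.05,0.003],-1],[[0,0,0],[0,0.05,0.003],-1],[[0,0,0],[0,0,0],-1]]'
python3 -c "
from h import *
to(458,18.5,24,.1,.2)"
```

```text
time_s: 2.6
ee_pos: [459.9, 14.8, 149.8]
ee_rot: [-0.005, 0.994, 0.048, 0.1]
contact_force: [-0.1, 0.3, -0.1]
finger_gap: 0.998
grip_force: 0.0
shift [-26.7  -3.8 123. ] turn [-0.    -0.001 -0.003] pos [459.9  14.8 149.8] t 2.6
```

```bash
python3 -m pendant '[[[-2.7,-0.4,12.3],[0,0,0],-1],[[-2.7,-0.4,12.3],[0,0,0],-1],[[-2.7,-0.4,12.3],[0,0,0],-1],[[-2.7,-0.4,12.3],[0,0,0],-1],[[-2.7,-0.4,12.3],[0,0,0],-1],[[-2.7,-0.4,12.3],[0,0,0],-1],[[-2.7,-0.4,12.3],[0,0,0],-1],[[-2.7,-0.4,12.3],[0,0,0],-1],[[-2.7,-0.4,12.3],[0,0,0],-1],[[-2.7,-0.4,12.3],[0,0,0],-1]]'
python3 - <<'E'
from h import *
from workcell import viewer
to(500,22,24,.1,.2)
c=viewer.camera("side");np.savez("pics/s1.npz",**c)
a=cv2.resize(c["image"][130:260,200:380],None,fx=4,fy=4,interpolation=cv2.INTER_CUBIC);cv2.imwrite("pics/s1.png",a[:,:,::-1])
E
```

```text
time_s: 3.43
ee_pos: [459.5, 18.9, 23.7]
ee_rot: [-0.005, 0.994, 0.048, 0.099]
contact_force: [-0.3, -0.4, 0.7]
finger_gap: 0.999
grip_force: 0.0
shift [39.9  0.8  7.7] turn [ 0.     0.001 -0.003] pos [459.5  18.9  23.7] t 3.4333
```

View pics/s1.png

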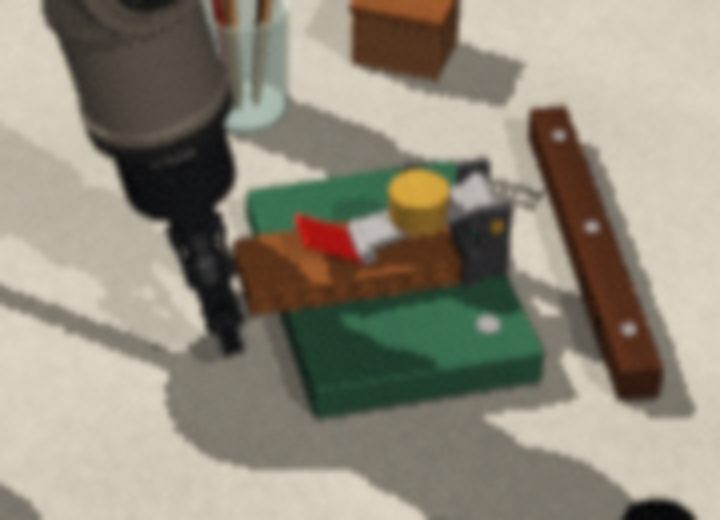

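The picture shows the open finger at (230, 345), low and just in front of the overhanging pile, with the near base face ahead of it. I'll close in on the face.

```bash
python3 -m pendant '[[[2.5,0,0.5],[0,0,0],-1],[[2.5,0,0.5],[0,0,0],-1],[[2.5,0,0.5],[0,0,0],-1],[[2.5,0,0.5],[0,0,0],-1],[[2.5,0,0.5],[0,0,0],-1],[[2.5,0,0.5],[0,0,0],-1],[[2.5,0,0.5],[0,0,0],-1],[[2.5,0,0.5],[0,0,0],-1],[[2.5,0,0.5],[0,0,0],-1],[[2.5,0,0.5],[0,0,0],-1]]'
python3 -m pendant '[[[1.5,0,0.3],[0,0,0],-1],[[1.5,0,0.3],[0,0,0],-1],[[1.5,0,0.3],[0,0,0],-1],[[1.5,0,0.3],[0,0,0],-1],[[1.5,0,0.3],[0,0,0],-1],[[1.5,0,0.3],[0,0,0],-1],[[1.5,0,0.3],[0,0,0],-1],[[1.5,0,0.3],[0,0,0],-1],[[1.5,0,0.3],[0,0,0],-1],[[1.5,0,0.3],[0,0,0],-1]]'
```

```text
time_s: 4.32
ee_pos: [484.7, 21.6, 24.5]
ee_rot: [-0.005, 0.994, 0.048, 0.1]
contact_force: [0.6, -0.8, 0.0]
finger_gap: 1.003
grip_force: 0.0
time_s: 5.15
ee_pos: [497.0, 22.4, 23.7]
ee_rot: [-0.005, 0.994, 0.048, 0.097]
contact_force: [-16.7, -1.1, 11.9]
finger_gap: 0.996
grip_force: 8.3
```

```bash
python3 -m pendant '[[[0.5,0,-1],[0,0,0],-1],[[0.5,0,-1],[0,0,0],-1],[[0.5,0,-1],[0,0,0],-1],[[0,0,0],[0,0,0],-1],[[0,0,0],[0,0,0],-1],[[0,0,0],[0,0,0],-1],[[0,0,0],[0,0,0],-1],[[0,0,0],[0,0,0],-1],[[0,0,0],[0,0,0],-1],[[0,0,0],[0,0,0],-1]]'
python3 - <<'E'
from h import *
from workcell import viewer
o=telemetry.get_obs();print(o["wrist_torque"],o["contact_force"])
c=viewer.camera("side");np.savez("pics/s2.npz",**c)
a=cv2.resize(c["image"][130:260,200:380],None,fx=4,fy=4,interpolation=cv2.INTER_CUBIC);cv2.imwrite("pics/s2.png",a[:,:,::-1])
E
```

```text
time_s: 5.98
ee_pos: [498.7, 22.7, 27.0]
ee_rot: [-0.005, 0.994, 0.048, 0.098]
contact_force: [-6.7, -0.8, -2.5]
finger_gap: 0.999
grip_force: 3.5
[-2.13308184e-01  1.71570049e+00 -1.62098228e-03] [-6.6746039  -0.7503425  -2.52935217]
```

View pics/s2.png

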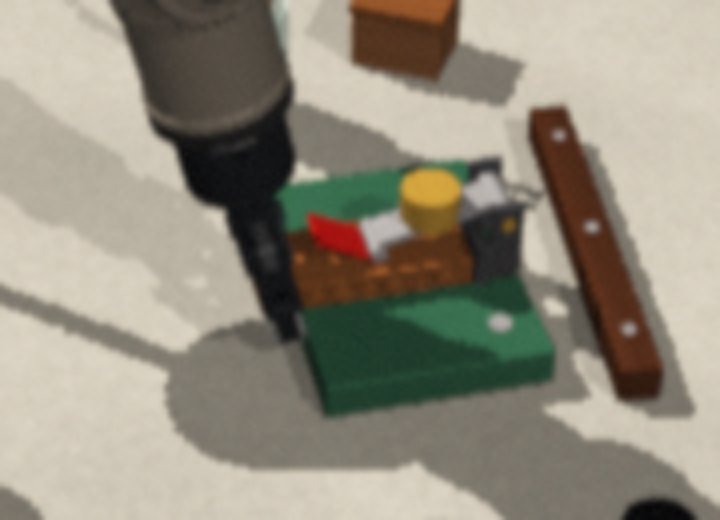

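The stand has moved: the base's near corner is now at (325, 410), and the finger bears on its near face. I'll keep pushing and turn it square on the way.

```bash
python3 -m pendant '[[[2.9,0,0.6],[-0.0022,0,0.0109],-1],[[2.9,0,0.6],[-0.0022,0,0.0109],-1],[[2.9,0,0.6],[-0.0022,0,0.0109],-1],[[2.9,0,0.6],[-0.0022,0,0.0109],-1],[[2.9,0,0.6],[-0.0022,0,0.0109],-1],[[2.9,0,0.6],[-0.0022,0,0.0109],-1],[[2.9,0,0.6],[-0.0022,0,0.0109],-1],[[2.9,0,0.6],[-0.0022,0,0.0109],-1],[[2.9,0,0.6],[-0.0022,0,0.0109],-1],[[2.9,0,0.6],[-0.0022,0,0.0109],-1]]'
python3 - <<'E'
from h import *
from workcell import viewer
c=viewer.camera("side");np.savez("pics/s3.npz",**c)
to(540,25,27,-.011,.2)
b=blob(c,(60,80,25),(90,255,255),(250,160,360,240))
print(cv2.approxPolyDP(cv2.convexHull(b),3,True)[:,0].tolist())
a=cv2.resize(c["image"][130:260,200:380],None,fx=4,fy=4,interpolation=cv2.INTER_CUBIC);cv2.imwrite("pics/s3.png",a[:,:,::-1])
E
```

```text
time_s: 6.87
ee_pos: [528.2, 24.7, 26.8]
ee_rot: [0.0, 0.995, -0.007, 0.098]
contact_force: [-9.0, 2.4, 0.9]
finger_gap: 0.999
grip_force: 4.7
shift [10.8 -0.4  2.1] turn [-0.     0.003 -0.004] pos [529.   24.8  27. ] t 6.9167
[[347, 218], [345, 228], [291, 233], [286, 208], [340, 202]]
```

View pics/s3.png

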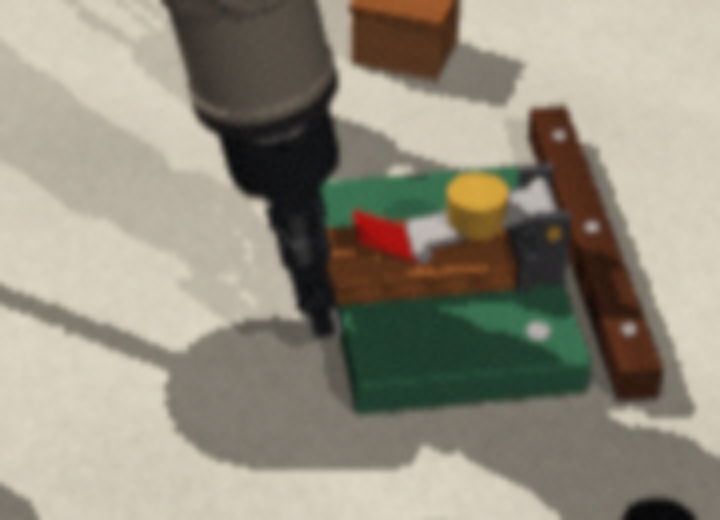

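The stand is now about square to the batten. The back right corner at (588, 375) is still roughly 15 mm from it.

```bash
python3 -m pendant '[[[1.2,0,0.2],[0,0,0],-1],[[1.2,0,0.2],[0,0,0],-1],[[1.2,0,0.2],[0,0,0],-1],[[1.2,0,0.2],[0,0,0],-1],[[1.2,0,0.2],[0,0,0],-1],[[1.2,0,0.2],[0,0,0],-1],[[1.2,0,0.2],[0,0,0],-1],[[1.2,0,0.2],[0,0,0],-1],[[0,0,0],[0,0,0],-1],[[0,0,0],[0,0,0],-1]]'
python3 -m pendant '[[[1,0,0.2],[0,0,0],-1],[[1,0,0.2],[0,0,0],-1],[[1,0,0.2],[0,0,0],-1],[[1,0,0.2],[0,0,0],-1],[[0,0,0],[0,0,0],-1],[[0,0,0],[0,0,0],-1],[[0,0,0],[0,0,0],-1],[[0,0,0],[0,0,0],-1],[[0,0,0],[0,0,0],-1],[[0,0,0],[0,0,0],-1]]'
```

```text
time_s: 7.75
ee_pos: [538.1, 24.2, 27.1]
ee_rot: [0.0, 0.995, -0.007, 0.098]
contact_force: [-5.4, 0.1, -4.4]
finger_gap: 1.0
grip_force: 2.9
time_s: 8.58
ee_pos: [542.0, 24.0, 27.0]
ee_rot: [0.0, 0.995, -0.007, 0.098]
contact_force: [-6.4, -0.6, -3.8]
finger_gap: 1.003
grip_force: 3.1
```

Run:
```python
from h import *
from workcell import viewer
c=viewer.camera("side");np.savez("pics/s4.npz",**c)
to(560,25,27,-.011,.2)
a=cv2.resize(c["image"][150:240,250:380],None,fx=6,fy=6,interpolation=cv2.INTER_CUBIC);cv2.imwrite("pics/s4.png",a[:,:,::-1])
```

```text
shift [17.6 -1.2  3.5] turn [ 0.     0.004 -0.003] pos [542.  24.  27.] t 8.6333
```

View pics/s4.png

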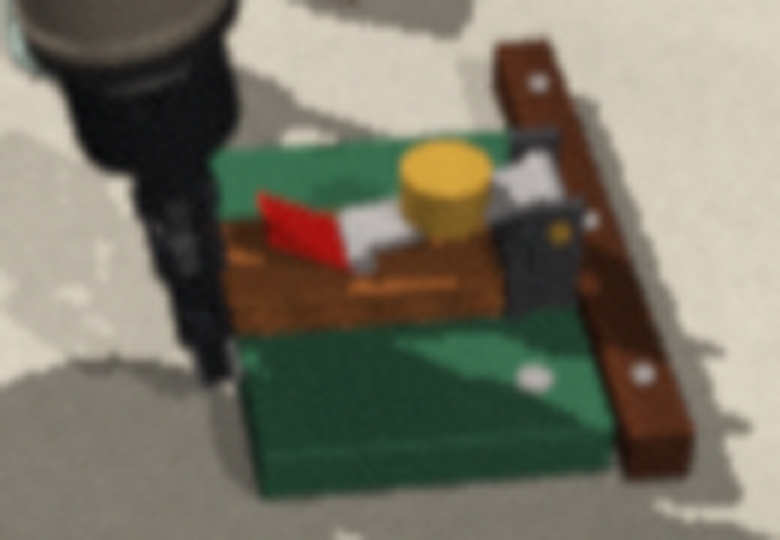

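Only a hairline gap remains at (610, 440), so I'll creep forward until the batten pushes back.

```bash
for i in 1; do python3 -m pendant '[[[0.8,0,0.16],[0,0,0],-1],[[0.8,0,0.16],[0,0,0],-1],[[0.8,0,0.16],[0,0,0],-1],[[0.8,0,0.16],[0,0,0],-1],[[0.8,0,0.16],[0,0,0],-1],[[0,0,0],[0,0,0],-1],[[0,0,0],[0,0,0],-1],[[0,0,0],[0,0,0],-1],[[0,0,0],[0,0,0],-1],[[0,0,0],[0,0,0],-1]]'; done
```

```text
time_s: 9.47
ee_pos: [546.0, 23.9, 27.0]
ee_rot: [0.001, 0.995, -0.007, 0.098]
contact_force: [-7.0, -0.8, -3.4]
finger_gap: 0.999
grip_force: 3.4
```

```bash
python3 -m pendant '[[[0.8,0,0.16],[0,0,0],-1],[[0.8,0,0.16],[0,0,0],-1],[[0.8,0,0.16],[0,0,0],-1],[[0.8,0,0.16],[0,0,0],-1],[[0,0,0],[0,0,0],-1],[[0,0,0],[0,0,0],-1],[[0,0,0],[0,0,0],-1],[[0,0,0],[0,0,0],-1],[[0,0,0],[0,0,0],-1],[[0,0,0],[0,0,0],-1]]'
```

```text
time_s: 10.3
ee_pos: [546.6, 23.8, 26.5]
ee_rot: [0.001, 0.995, -0.007, 0.096]
contact_force: [-27.9, 2.7, 17.3]
finger_gap: 1.002
grip_force: 14.0
```

```bash
python3 -m pendant '[[[0.7,0,0.1],[0,0,0],-1],[[0,0,0],[0,0,0],-1],[[0,0,0],[0,0,0],-1],[[0,0,0],[0,0,0],-1],[[-3,0,-0.6],[0,0,0],-1],[[-5,0,-1],[0,0,0],-1],[[-10,0,-2],[0,0,0],-1],[[-15,0,-3],[0,0,0],-1],[[-15,0,-3],[0,0,0],-1],[[-10,0,-2],[0,0,0],-1]]'
python3 -m pendant '[[[5,0,-25],[0,0,0],-1],[[5,0,-25],[0,0,0],-1],[[4,0,-25],[0,0,0],-1],[[4,0,-25],[0,0,0],-1],[[4,0,-25],[0,0,0],-1],[[0,41,0],[0,0,0],-1],[[0,41,0],[0,0,0],-1],[[0,41,0],[0,0,0],-1],[[0,41,0],[0,0,0],-1],[[0,41,0],[0,0,0],-1]]'
python3 - <<'E'
from h import *
from workcell import viewer
c=viewer.camera("top");np.savez("pics/t5.npz",**c)
m=cv2.inRange(cv2.cvtColor(c["image"],cv2.COLOR_RGB2HSV),(60,80,25),(90,255,255));k=np.zeros_like(m);k[135:220,200:310]=m[135:220,200:310]
k=cv2.morphologyEx(k,cv2.MORPH_OPEN,np.ones((2,2)))
r,b=rect(c,np.argwhere(k)[:,::-1],30);print(r,b.tolist())
r,b=rect(c,blob(c,(0,90,40),(15,255,140),(185,125,310,150)),30);print(r,b.tolist())
r,b=rect(c,blob(c,(8,60,110),(25,200,255),(350,185,408,255)),10);print(r)
to(455,-325.5,80,.371)
a=cv2.resize(c["image"][120:260,190:420],None,fx=3.4,fy=3.4,interpolation=cv2.INTER_CUBIC);cv2.imwrite("pics/t5.png",a[:,:,::-1])
E
```

```text
time_s: 11.13
ee_pos: [491.1, 24.9, 27.9]
ee_rot: [0.0, 0.995, -0.007, 0.1]
contact_force: [0.3, -0.3, -0.0]
finger_gap: 0.999
grip_force: 0.0
time_s: 11.97
ee_pos: [486.1, -182.0, 154.9]
ee_rot: [0.0, 0.995, -0.007, 0.1]
contact_force: [1.1, 0.5, -0.5]
finger_gap: 1.001
grip_force: 0.0
((631.1575927734375, 21.406204223632812), (216.65211486816406, 158.82949829101562), 89.34661865234375) [[550.5, -86.0], [709.2999877929688, -87.80000305175781], [711.7999877929688, 128.8000030517578], [553.0, 130.60000610351562]]
((727.3973388671875, 53.45331573486328), (30.85116958618164, 295.02496337890625), 0.07514102756977081) [[711.7999877929688, 200.89999389648438], [712.2000122070312, -94.0999984741211], [743.0, -94.0], [742.5999755859375, 201.0]]
((561.1824951171875, -309.55548095703125), (14.17470645904541, 8.511935234069824), 89.20919036865234)
shift [-41.9 135.8  68.1] turn [ 0.041 -0.198 -0.391] pos [ 485.4 -190.2  154.9] t 12.0167
```

View pics/t5.png

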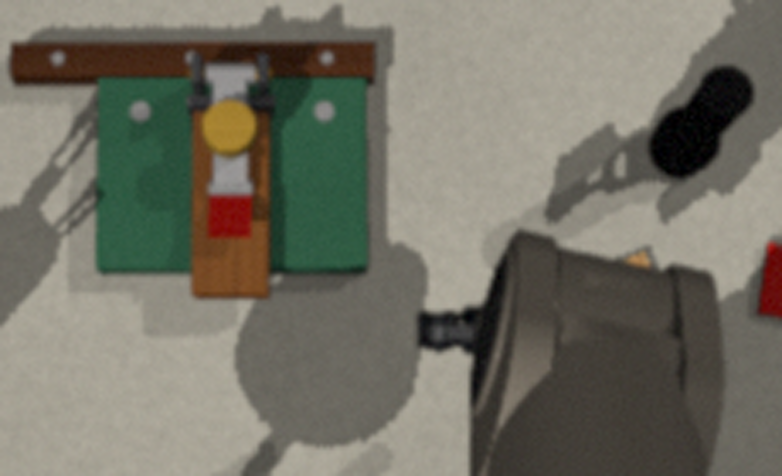

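The stand sits flush and square: its back edge is at x≈711 and so is the batten's near face, and both lie at about −0.5°. Now for the slat.

```bash
python3 -m pendant '[[[-10.5,34,17],[0,0,0],-1],[[-10.5,34,17],[0,0,0],-1],[[-10.5,34,17],[0,0,0],-1],[[-10.5,34,17],[0,0,0],-1],[[0,0,0],[0.008,-0.04,-0.078],-1],[[0,0,0],[0.008,-0.04,-0.078],-1],[[0,0,0],[0.008,-0.04,-0.078],-1],[[0,0,0],[0.008,-0.04,-0.078],-1],[[0,0,0],[0.008,-0.04,-0.078],-1],[[0,0,0],[0,0,0],-1]]'
python3 - <<'E'
from h import *
from workcell import viewer
c=viewer.camera("side");np.savez("pics/s6.npz",**c)
to(455.5,-326,12,.37)
a=cv2.resize(c["image"][230:350,220:360],None,fx=5,fy=5,interpolation=cv2.INTER_CUBIC);cv2.imwrite("pics/s6.png",a[:,:,::-1])
E
```

```text
time_s: 12.85
ee_pos: [458.2, -315.0, 79.4]
ee_rot: [-0.001, 0.982, 0.19, -0.002]
contact_force: [0.0, 1.0, 0.4]
finger_gap: 0.999
grip_force: 0.0
shift [-6.1  9.5 67.2] turn [-0.002  0.001  0.007] pos [ 457.8 -315.    79.3] t 12.9
```

View pics/s6.png

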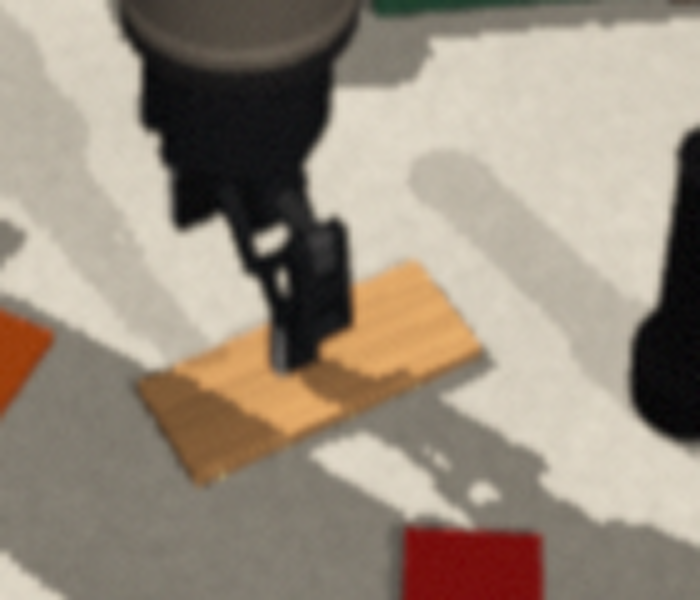

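The slat lies clear under the gripper, with corners at (415,260), (487,352), (203,487) and (137,382), and the fingers straddle its rear half. I'll centre, go down and grip.

```bash
python3 -m pendant '[[[-3,4.7,7],[0,0,0.003],-1],[[-3,4.8,7],[0,0,0.004],-1],[[0,0,10],[0,0,0],-1],[[0,0,10],[0,0,0],-1],[[0,0,10],[0,0,0],-1],[[0,0,10],[0,0,0],-1],[[0,0,5],[0,0,0],-1],[[0,0,4],[0,0,0],-1],[[0,0,0],[0,0,0],-1],[[0,0,0],[0,0,0],-1]]'
python3 -m pendant '[[[0,0,0],[0,0,0],0],[[0,0,0],[0,0,0],0],[[0,0,0],[0,0,0],0],[[0,0,0],[0,0,0],0],[[0,0,0],[0,0,0],0],[[0,0,0],[0,0,0],0.5],[[0,0,0],[0,0,0],0.5],[[0,0,0],[0,0,0],1],[[0,0,0],[0,0,0],1],[[0,0,0],[0,0,0],1]]'
```

```text
time_s: 13.73
ee_pos: [454.8, -326.4, 16.3]
ee_rot: [-0.001, 0.983, 0.184, -0.001]
contact_force: [-1.0, 1.2, 0.1]
finger_gap: 1.002
grip_force: 0.0
time_s: 14.57
ee_pos: [455.1, -326.7, 17.3]
ee_rot: [-0.001, 0.983, 0.184, -0.001]
contact_force: [-2.3, 0.4, 11.2]
finger_gap: 0.676
grip_force: 62.3
```

Gripped: the gap is 0.676, about 57 mm, and the tips are on the bench. I'll lift and bring it in front of the stand.

```bash
python3 -m pendant '[[[0,0,-15],[0,0,0],1],[[0,0,-35],[0,0,0],1],[[0,0,-35],[0,0,0],1],[[0,0,-20],[0,0,0],1],[[0,0,0],[0,0,0.063],1],[[0,0,0],[0,0,0.063],1],[[0,0,0],[0,0,0.063],1],[[0,0,0],[0,0,0.063],1],[[0,0,0],[0,0,0.063],1],[[0,0,0],[0,0,0.063],1]]'
python3 -c "
from h import *
to(442,22.9,110,-.008)"
```

```text
time_s: 15.4
ee_pos: [455.0, -326.7, 121.7]
ee_rot: [-0.001, 1.0, -0.006, -0.001]
contact_force: [-0.4, 0.3, 0.0]
finger_gap: 0.679
grip_force: 65.2
shift [ -16.9 -349.4   12.3] turn [-0.001  0.002 -0.003] pos [ 455.  -326.7  121.7] t 15.4
```

```bash
python3 -m pendant '[[[-1.7,-35,0],[0,0,0],1],[[-1.7,-35,0],[0,0,0],1],[[-1.7,-35,0],[0,0,0],1],[[-1.7,-35,0],[0,0,0],1],[[-1.7,-35,0],[0,0,0],1],[[-1.7,-35,0],[0,0,0],1],[[-1.7,-35,0],[0,0,0],1],[[-1.7,-35,0],[0,0,0],1],[[-1.7,-35,0],[0,0,0],1],[[-1.7,-34,0],[0,0,0],1]]'
python3 -m pendant '[[[0,0,8],[0,0,0],1],[[0,0,8],[0,0,0],1],[[0,0,8],[0,0,0],1],[[0,0,8],[0,0,0],1],[[0,0,8],[0,0,0],1],[[0,0,6],[0,0,0],1],[[0,0,3],[0,0,0],1],[[0,0,0],[0,0,0],1],[[0,0,0],[0,0,0],1],[[0,0,0],[0,0,0],1]]'
python3 - <<'E'
from h import *
from workcell import viewer
to(442,22.9,70,-.008)
for n in("top","side"):
    c=viewer.camera(n);np.savez(f"pics/{n}7.npz",**c)
    a=c["image"][120:280,180:340] if n=="top" else c["image"][140:300,200:360]
    cv2.imwrite(f"pics/{n}7.png",cv2.resize(a,(400,400),interpolation=cv2.INTER_CUBIC)[:,:,::-1])
cv2.imwrite("pics/b7.png",np.hstack([cv2.imread("pics/top7.png"),cv2.imread("pics/side7.png")]))
E
```

```text
time_s: 16.23
ee_pos: [440.6, 24.2, 122.5]
ee_rot: [-0.001, 1.0, -0.004, -0.001]
contact_force: [1.7, 0.0, 0.1]
finger_gap: 0.676
grip_force: 65.1
time_s: 17.07
ee_pos: [440.8, 22.5, 73.2]
ee_rot: [-0.001, 1.0, -0.004, -0.001]
contact_force: [0.0, -0.0, -1.2]
finger_gap: 0.677
grip_force: 65.1
shift [ 1.2 -0.4  3.2] turn [-0.002  0.002 -0.   ] pos [440.8  22.5  73.2] t 17.0667
```

View pics/b7.png

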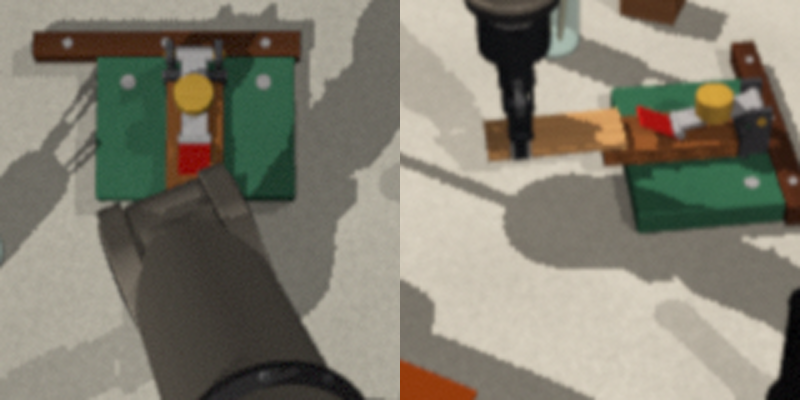

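The top half shows the arm in front of the stand. The side half shows the slat level, in line with the pile and with its leading end just over the pile's near end at (625, 115). Time to slide in.

```bash
python3 -m pendant '[[[0,0,1.5],[0,0,0],1],[[0,0,1.7],[0,0,0],1],[[6,0,0],[0,0,0],1],[[6,0,0],[0,0,0],1],[[6,0,0],[0,0,0],1],[[6,0,0],[0,0,0],1],[[6,0,0],[0,0,0],1],[[6,0,0],[0,0,0],1],[[6,0,0],[0,0,0],1],[[6,0,0],[0,0,0],1]]'
python3 -m pendant '[[[5,0,0],[0,0,0],1],[[5,0,0],[0,0,0],1],[[5,0,0],[0,0,0],1],[[5,0,0],[0,0,0],1],[[5,0,0],[0,0,0],1],[[5,0,0],[0,0,0],1],[[5,0,0],[0,0,0],1],[[5,0,0],[0,0,0],1],[[0,0,0],[0,0,0],1],[[0,0,0],[0,0,0],1]]'
```

```text
time_s: 18.0
ee_pos: [488.6, 22.1, 69.4]
ee_rot: [-0.001, 1.0, -0.004, -0.002]
contact_force: [-3.5, 1.2, -1.4]
finger_gap: 0.68
grip_force: 65.0
time_s: 18.83
ee_pos: [529.1, 21.9, 69.6]
ee_rot: [-0.001, 1.0, -0.004, -0.001]
contact_force: [0.3, 0.2, -2.5]
finger_gap: 0.676
grip_force: 65.0
```

```bash
python3 -m pendant '[[[4,0,0],[0,0,0],1],[[4,0,0],[0,0,0],1],[[4,0,0],[0,0,0],1],[[4,0,0],[0,0,0],1],[[4,0,0],[0,0,0],1],[[3,0,0],[0,0,0],1],[[3,0,0],[0,0,0],1],[[2,0,0],[0,0,0],1],[[0,0,0],[0,0,0],1],[[0,0,0],[0,0,0],1]]'
python3 -m pendant '[[[1,0,0],[0,0,0],1],[[1,0,0],[0,0,0],1],[[1,0,0],[0,0,0],1],[[1,0,0],[0,0,0],1],[[0,0,0],[0,0,0],1],[[0,0,0],[0,0,0],1],[[0,0,0],[0,0,0],1],[[0,0,0],[0,0,0],1],[[0,0,0],[0,0,0],1],[[0,0,0],[0,0,0],1]]'
```

```text
time_s: 19.67
ee_pos: [556.9, 21.7, 69.5]
ee_rot: [-0.001, 1.0, -0.004, -0.001]
contact_force: [0.1, -0.5, -2.0]
finger_gap: 0.677
grip_force: 65.0
time_s: 20.5
ee_pos: [560.8, 21.6, 69.5]
ee_rot: [-0.001, 1.0, -0.004, -0.001]
contact_force: [0.6, 0.7, -2.2]
finger_gap: 0.679
grip_force: 65.0
```

```bash
python3 -m pendant '[[[0.7,0,0],[0,0,0],1],[[0.7,0,0],[0,0,0],1],[[0.7,0,0],[0,0,0],1],[[0.7,0,0],[0,0,0],1],[[0.7,0,0],[0,0,0],1],[[0,0,0],[0,0,0],1],[[0,0,0],[0,0,0],1],[[0,0,0],[0,0,0],1],[[0,0,0],[0,0,0],1],[[0,0,0],[0,0,0],1]]'
```

```text
time_s: 21.33
ee_pos: [564.2, 21.6, 69.5]
ee_rot: [-0.001, 1.0, -0.004, -0.001]
contact_force: [0.2, 0.3, -2.1]
finger_gap: 0.681
grip_force: 65.0
```

```bash
python3 -m pendant '[[[0.7,0,0],[0,0,0],1],[[0.7,0,0],[0,0,0],1],[[0.7,0,0],[0,0,0],1],[[0.7,0,0],[0,0,0],1],[[0,0,0],[0,0,0],1],[[0,0,0],[0,0,0],1],[[0,0,0],[0,0,0],1],[[0,0,0],[0,0,0],1],[[0,0,0],[0,0,0],1],[[0,0,0],[0,0,0],1]]'
```

```text
time_s: 22.17
ee_pos: [567.0, 21.6, 69.5]
ee_rot: [-0.001, 1.0, -0.004, -0.001]
contact_force: [-0.1, -0.2, -2.3]
finger_gap: 0.678
grip_force: 65.0
```

```bash
python3 -m pendant '[[[0.7,0,0],[0,0,0],1],[[0.7,0,0],[0,0,0],1],[[0.6,0,0],[0,0,0],1],[[0,0,0],[0,0,0],1],[[0,0,0],[0,0,0],1],[[0,0,0],[0,0,0],1],[[0,0,0],[0,0,0],1],[[0,0,0],[0,0,0],1],[[0,0,0],[0,0,0],1],[[0,0,0],[0,0,0],1]]'
python3 - <<'E'
from h import *
from workcell import viewer
T=viewer.camera("top");S=viewer.camera("side")
np.savez("pics/t8.npz",**T);np.savez("pics/s8.npz",**S)
# expected near end corners of pile/slat in stand frame
O=np.array([631,21.4]);y=-.008;ax=np.array([np.cos(y),np.sin(y)]);ay=np.array([-ax[1],ax[0]])
for sx,sy,z in((-105,-30,60),(-105,-30,50),(-105,-30,30),(45,-30,60)):
    p=np.r_[O+sx*ax+sy*ay,z];print(sx,sy,z,proj(S,p).round(1))
h=cv2.cvtColor(S["image"],cv2.COLOR_RGB2HSV)
u0,v0=proj(S,np.r_[O-105*ax-30*ay,55])[0].astype(int)
for v in range(v0-4,v0+16,2): print(v,u0-8,S["image"][v,u0-8:u0+16,0].tolist())
E
```

```text
time_s: 23.0
ee_pos: [567.6, 21.5, 68.9]
ee_rot: [-0.001, 1.0, -0.004, -0.003]
contact_force: [-7.2, 1.0, -1.4]
finger_gap: 0.682
grip_force: 65.0
-105 -30 60 [[279.8 199.8]]
-105 -30 50 [[279.8 202.6]]
-105 -30 30 [[279.8 208.1]]
45 -30 60 [[334.4 195.4]]
197 271 [190, 186, 185, 187, 186, 186, 184, 180, 161, 132, 151, 188, 197, 198, 197, 196, 196, 197, 193, 176, 129, 82, 41, 20]
199 271 [187, 186, 186, 185, 185, 186, 183, 183, 171, 138, 141, 180, 194, 194, 187, 178, 172, 167, 153, 130, 105, 77, 40, 21]
201 271 [186, 188, 186, 185, 186, 186, 187, 187, 178, 156, 133, 118, 111, 109, 108, 108, 115, 123, 118, 97, 82, 74, 66, 66]
203 271 [187, 186, 183, 183, 185, 186, 186, 187, 187, 173, 135, 112, 97, 94, 89, 82, 78, 76, 73, 83, 84, 89, 92, 93]
205 271 [192, 189, 185, 186, 185, 184, 187, 186, 185, 171, 134, 109, 108, 106, 107, 106, 109, 103, 74, 65, 65, 63, 64, 68]
207 271 [212, 205, 196, 189, 187, 188, 188, 187, 185, 186, 181, 176, 176, 173, 171, 170, 171, 152, 87, 35, 27, 32, 30, 30]
209 271 [185, 186, 184, 182, 180, 188, 199, 202, 205, 204, 205, 206, 206, 199, 187, 181, 181, 171, 129, 60, 26, 28, 31, 32]
211 271 [123, 125, 127, 127, 127, 134, 141, 138, 141, 154, 177, 189, 198, 198, 188, 183, 186, 185, 163, 90, 33, 29, 34, 33]
213 271 [123, 124, 125, 126, 126, 127, 128, 122, 123, 125, 126, 130, 139, 148, 162, 163, 177, 183, 167, 103, 43, 42, 48, 53]
215 271 [126, 126, 124, 126, 124, 123, 124, 123, 122, 123, 126, 123, 122, 123, 118, 106, 123, 148, 149, 122, 65, 44, 54, 57]
```

The slat has met the back stop (−7 N), and its near end lines up with the pile's near end in the side view (both u≈280). I'll lower it the last millimetre and release.

```bash
python3 -m pendant '[[[0.6,0,0],[0,0,0],1],[[0,0,0.5],[0,0,0],1],[[0,0,0.5],[0,0,0],1],[[0,0,0.5],[0,0,0],1],[[0,0,0],[0,0,0],1],[[0,0,0],[0,0,0],1],[[0,0,0],[0,0,0],1],[[0,0,0],[0,0,0],1],[[0,0,0],[0,0,0],1],[[0,0,0],[0,0,0],1]]'
python3 -m pendant '[[[0,0,0],[0,0,0],-0.2],[[0,0,0],[0,0,0],-0.3],[[0,0,0],[0,0,0],-0.4],[[0,0,0],[0,0,0],-0.5],[[0,0,0],[0,0,0],-0.6],[[0,0,0],[0,0,0],-0.8],[[0,0,0],[0,0,0],-1],[[0,0,0],[0,0,0],-1],[[0,0,0],[0,0,0],-1],[[0,0,0],[0,0,0],-1]]'
```

```text
time_s: 23.93
ee_pos: [567.8, 21.6, 67.5]
ee_rot: [-0.001, 1.0, -0.004, -0.003]
contact_force: [-10.4, 0.8, 3.0]
finger_gap: 0.68
grip_force: 65.4
time_s: 24.77
ee_pos: [569.6, 21.5, 68.0]
ee_rot: [-0.001, 1.0, -0.004, -0.001]
contact_force: [0.3, -0.6, -0.0]
finger_gap: 0.997
grip_force: 0.0
```

Released, no contact. I'll back away up and towards the robot, then check numerically.

```bash
python3 -m pendant '[[[0,0,-8],[0,0,0],-1],[[0,0,-15],[0,0,0],-1],[[0,0,-30],[0,0,0],-1],[[0,0,-30],[0,0,0],-1],[[0,0,-30],[0,0,0],-1],[[-10,40,0],[0,0,0],-1],[[-10,40,0],[0,0,0],-1],[[-10,40,0],[0,0,0],-1],[[-10,40,0],[0,0,0],-1],[[-10,40,0],[0,0,0],-1]]'
python3 -m pendant '[[[-10,40,0],[0,0,0],-1],[[-10,40,0],[0,0,0],-1],[[0,40,0],[0,0,0],-1],[[0,0,0],[0,0,0],-1],[[0,0,0],[0,0,0],-1],[[0,0,0],[0,0,0],-1],[[0,0,0],[0,0,0],-1],[[0,0,0],[0,0,0],-1],[[0,0,0],[0,0,0],-1],[[0,0,0],[0,0,0],-1]]'
python3 - <<'E'
from h import *
from workcell import viewer
T=viewer.camera("top");S=viewer.camera("side");np.savez("pics/t9.npz",**T);np.savez("pics/s9.npz",**S)
m=cv2.inRange(cv2.cvtColor(T["image"],cv2.COLOR_RGB2HSV),(60,80,25),(90,255,255));k=np.zeros_like(m);k[135:220,200:310]=m[135:220,200:310]
r,b=rect(T,np.argwhere(cv2.morphologyEx(k,cv2.MORPH_OPEN,np.ones((2,2))))[:,::-1],30);print("stand",r)
r,b=rect(T,blob(T,(8,60,60),(25,220,255),(225,140,290,225)),60);print("slat top",r,b.tolist())
O=np.array([631,21.4]);y=-.008;ax=np.array([np.cos(y),np.sin(y)]);ay=np.array([-ax[1],ax[0]])
for sx,sy in((-105,-30),(-105,30),(45,-30),(45,30)):print(sx,sy,proj(T,np.r_[O+sx*ax+sy*ay,60]).round(1))
for v in(196,202,206,210): print(v,T["image"][v,240:276,0].tolist())
for u in(252,258,264): print(u,T["image"][200:218,u,0].tolist())
print("side rows")
for u in (284,300,315): print(u,S["image"][186:214,u].tolist()[::2])
E
```

```text
time_s: 25.6
ee_pos: [517.5, -180.0, 181.7]
ee_rot: [-0.001, 1.0, -0.004, -0.001]
contact_force: [1.1, -0.2, -0.5]
finger_gap: 0.998
grip_force: 0.0
time_s: 26.43
ee_pos: [497.6, -297.4, 180.7]
ee_rot: [-0.001, 1.0, -0.003, -0.001]
contact_force: [-0.9, -0.3, -1.0]
finger_gap: 1.001
grip_force: 0.0
stand ((631.171142578125, 21.406051635742188), (216.65211486816406, 158.8023223876953), 89.34661865234375)
slat top ((605.794189453125, 19.02433967590332), (66.87655639648438, 162.61019897460938), 89.28556060791016) [[524.0999755859375, -13.399999618530273], [686.7000122070312, -15.399999618530273], [687.5, 51.400001525878906], [524.9000244140625, 53.5]]
-105 -30 [[269.9 207.4]]
-105 30 [[247.3 207.5]]
45 -30 [[269.7 152.9]]
45 30 [[247.5 153. ]]
196 [45, 46, 45, 40, 42, 50, 76, 104, 124, 150, 161, 168, 166, 164, 170, 172, 164, 158, 162, 166, 161, 164, 167, 170, 170, 172, 173, 174, 171, 176, 163, 92, 31, 31, 32, 29]
202 [148, 151, 148, 153, 152, 144, 126, 107, 121, 158, 168, 170, 169, 167, 169, 173, 167, 159, 163, 165, 161, 161, 166, 169, 168, 171, 171, 169, 169, 170, 164, 125, 103, 88, 87
[... 586 characters left out ...]
170, 169, 154, 119, 117, 140, 136, 124, 110, 102, 108, 109, 111, 111, 107]
side rows
284 [[79, 73, 63], [79, 72, 62], [83, 77, 67], [95, 87, 77], [78, 71, 63], [35, 33, 32], [25, 24, 23], [29, 26, 29], [20, 20, 21], [20, 21, 23], [19, 20, 20], [18, 17, 20], [19, 18, 19], [19, 19, 21]]
300 [[81, 74, 65], [87, 79, 69], [93, 84, 73], [75, 68, 60], [37, 35, 32], [25, 25, 25], [20, 21, 21], [22, 21, 23], [21, 21, 23], [19, 18, 21], [20, 19, 21], [18, 16, 19], [19, 19, 20], [17, 18, 20]]
315 [[172, 168, 165], [117, 106, 99], [118, 86, 54], [127, 91, 56], [175, 126, 77], [196, 143, 88], [127, 88, 54], [89, 51, 28], [79, 47, 24], [47, 54, 36], [30, 59, 42], [31, 59, 43], [42, 85, 59], [54, 107, 77]]
```

```bash
python3 -c "
from workcell import robot
print(robot.hand_in())"
```

```text
the job is handed in; nothing more can be done
None
```

The job is handed in, with no verdict shown: by final camera measurements the stand is flush and square against the batten, and the slat is flat, square and home under the arm (about 2 mm off centre); I didn't re-measure the jar, torch and box, but never worked near them.

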